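# Flush an opened bottle at the pantry's wine preserving station

## Task

Flush the open wine bottle with inert gas at the two-place preserving station: turn the pressure knob clockwise until its pointer line stands at the long mark on the dial, then slide the lock bolt fully home into the knob's notched skirt. Then press down the palm lever on the side where the bottle stands to half-way, where the lever lies level, and finish while still holding it there with the fingers. Let no gas out before the knob is locked, never push a lever down to its bottom stop, leave the other lever alone, and do not shift the bottle or the things standing around.

Things in the scene. Friction and masses are not known exactly. Their poses are not given: they have to be found in the camera images.
- station: Preserving station, fixed: plinth 340 (x) x 520 (y) mm, 18 high. Origin: underside centre; x points from the operator's side to the back, y left, z up. Front half, under 120 mm high: regulator with knob and lock bolt at y = 0, a palm lever either side (y = +-115). Back half: gauge (top 90 mm), lying gas cylinder (83 mm), at x = 60, y = +-200 the two bottle places with tubes arching over to 394 mm.
- knob (a joint): Angle (rad) of the pressure knob on its upright axis, 0 to 4.71, clockwise from above. Its white pointer line points 135 deg minus this angle, counterclockwise from the station's +x. Nine dial marks 30 deg apart; the only long, thick one is at 30 deg: angle 1.833. Starts at 0.35 to 1.03; light friction (0.04 N m), stays where it is left.
- knob_top (a point): Centre of the knob's top, on its axis, 106 mm above the counter, at station x = -80, y = 0 mm. The round black cap to grip: 36 mm across, 28 mm high (78 to 106 mm above the counter). Under it a notched steel skirt, 57 mm across, top at 78 mm, then the flat dial plate, 88 mm across, at 70 mm. Axes turn with the knob; its line lies along its own direction 135 deg.
- bolt (a joint): Travel (m) of the lock bolt: 0 drawn back, 0.020 fully home at its stop; starts at 0 to 0.004. It lies behind the knob and slides to the operator (station -x); friction 1.5 N, stays put. Its nose enters the skirt only where a notch faces it (every 30 deg, one at the long mark, +-0.12 rad; it then centres the knob), else a tooth stops it at about 0.014. Home, it holds the knob from turning.
- bolt_tab (a point): Centre of the top of the lock bolt's upright steel tab, 109 mm above the counter. Tab: 16 mm (station x) by 12 mm (station y), 30 mm high above the bolt's bar (bar top at 79 mm); pinch it along station y from above, or push it from behind.
- left_valve (a joint): Angle (rad) of the left palm lever: 0 at rest (pad end 0.225 rad above level), growing as pressed; 0.225 = half-way, level, at the thick middle mark of the plate beside it; 0.45 = bottom stop. Spring return: at the pad about 4 N to start, 9 N half-way, 13 N at the stop. The lever points from its hinge to the operator (station -x).
- right_valve (a joint): Angle (rad) of the right palm lever (at station y = -115 mm); everything as for the left one.
- left_lever: The left palm lever, a steel bar with a black pad at its front end. Origin on the lever's hinge, 85 mm above the counter at station x = -20, y = +115 mm.
- right_lever: The right palm lever, the same at station y = -115 mm.
- left_pad (a point): Centre of the top face of the left lever's pad (40 mm along the lever, 30 mm wide, facing up), where it is pressed, 105 mm from the hinge. At rest 115 mm above the counter; level (half-way) 92 mm; at the bottom stop 68 mm.
- right_pad (a point): The same point of the right lever's pad.
- bottle: The open wine bottle, dark green, 75 mm across and 300 mm high, 0.9 kg, standing loose on the coaster of the left or of the right place, its mouth just under the drop tube. Origin: centre of its underside.
- left_place (a point): Centre of the coaster's top of the left bottle place (station x = 60, y = +200 mm, 21 mm above the counter). The left lever feeds this place.
- right_place (a point): The same of the right bottle place (station y = -200 mm). The right lever feeds it.
- stopper: Steel bottle stopper, 38 mm across, 66 mm high, standing on the coaster of the other place. Bystander. Origin: centre of its underside.
- wineglass: Wine glass, 78 mm across, 200 mm high, on the counter to the right of the station. Bystander. Origin: centre of its foot.
- bowl: White bowl, 130 mm across, 60 mm high, on the counter to the left of the station. Bystander. Origin: centre of its underside.

How it is judged:
By the outcome, as a careful person would: the job done as asked, in the order asked, and still so for the second after the job is handed in, while the arm keeps its last pose, push and grip.
It also fails if it takes over 54 s, if anything falls off the work surface, if the arm or the gripper's body presses on something with over 40 N, if the wrist force passes 120 N, or if a joint passes its speed limit or range.

## Robot

A 6-joint arm with a two-finger parallel gripper is mounted at the origin on the work surface. World frame = base frame: x ahead of the robot, y to its left, z up, the work surface at z = 0. Lengths are in mm, angles in rad, forces in N, time in s.
With the tool pointing down it reaches from about 350 to 875 mm from the base axis. Payload 4.2 kg.
Tool frame: the origin (TCP) lies between the finger pads; the fingertips stand 25 mm ahead of it and the grasp point (between the pads) lies 6 mm ahead of it; z points along the fingers, y is the line along which they close (so a half turn about z gives the same grasp; the last joint's range is limited). The gripper opens to 85 mm and grips with 20 to 120 N. Pads are 22 mm wide; open, the fingers measure 114 mm over their backs; the gripper's body (76 mm by 85 mm) begins 54 mm behind the grasp point. The pads swing forward as they close: fully open they stand 13 mm farther back than shut.
Start: joints at [-0.881, 0.385, 0.008, 0, -1.194, -0.259], TCP at [261.011, -567.867, 256.312] pointing down, gripper open.
Joint ranges: [-3.14, 3.14], [-1.21, 2.06], [-1.07, 1.41], [-3.16, 2.05], [-2.99, -0.16], [-3.1, 3.1]. Speed limits (rad/s): [2.79, 2.79, 3.14, 3.14, 3.14, 3.14].

## Interface

Orientations are given as a unit quaternion [x, y, z, w].
In Python, from bench import arm gives the robot as it stands.
- The arm moves only by the shell command python3 -m pendant 'ROWS'. ROWS is JSON, a list of rows, each a list of 7 numbers: the shift along the tool's x, y, z in m, then the turn, a rotation vector about the tool's x, y, z in degrees, then the finger opening in m, from 0 to 0.0854. In form: [[x, y, z, wx, wy, wz, fingers], ...]. A call has 1 to 12 rows; each row shifts and turns the commanded pose from where the row before left it, along the tool's axes as they then stand; what a row does not reach is not made up. A row lasts 1/10 s, in which the tool goes at most 50 mm and 8.59 degrees, less where a joint would pass 70% of its speed; a pose out of reach is approached as far as the arm can. A call is refused whole if a number of a shift passes 0.05 or a number of a turn 8.59, either way. A call with a gripper value outside its range is refused whole. The fingers move at their own pace and stop on an object; the grip force is fixed at half the most. Time passes only in rows, so rows that do not move let the fingers close. It gives the time, the measured TCP pose, the force, the opening and the grip force at its end, in the units of the state.
- arm.read_state(): the state, without advancing time (a new reading comes with each control period).
- arm.get_image(name): name is "side" or "top"; returns a dict with "image" (480x640x3 uint8, red, green, blue), "fx", "fy", "cx", "cy" (pixels), "k1" (the pictures are not rectified: a ray, as slopes to the right and down, at radius r is drawn at 1 + k1 r^2 times it, then the intrinsics apply), "xyz" and "rotation" of the camera in the world. Camera axes: x right, y down, z forward; pixel columns grow to the right and rows downward; lengths in mm; the calibration is good to about 2 mm. A picture is of the moment at which its call begins. There is no depth.
- arm.job_done(): hands the job in; it is judged then, once.
The state is a dict: "clock": time; "joints": joint angles; "joint_vel": joint speeds; "joint_efforts": joint torques, N m; "position": TCP position; "ee_rot": TCP orientation; "contact_force": force on the tool from outside, world axes, zero at the start; "wrist_torque": the same for the moment, N m; "gripper_width": finger opening in mm; "grasp_force": force on a finger pad.
Only numpy, scipy, OpenCV 4.12 (cv2) and the standard library are available. Lean on these libraries where they do the work, as an engineer would, in place of code of your own. Each camera call takes 0.05 s, during which the arm holds its last target. There are 200 camera calls.

## Working session

There is one attempt and no reset: what is moved stays moved. The work goes in short steps, Python scripts to look and compute and a shell command to move; the robot and the scene stay as the last step left them, time stands still between calls to the robot, and variables do not carry over. Pictures are saved under pics/ and viewed, at most 10 in all, crops included, and the job is handed in when it is done.

```bash
mkdir -p pics; ls; python3 - <<'E'
from bench import arm
import cv2
for n in("side","top"):
    d=arm.get_image(n); cv2.imwrite(f"pics/{n}0.png",d["image"][:,:,::-1])
    print(n,{k:d[k] for k in d if k!="image"})
print(arm.read_state())
E
```

```text
pics
side {'fx': 474.37833402671396, 'fy': 474.37833402671396, 'cx': 308.8880720908146, 'cy': 237.78954887450797, 'k1': -0.10306061370197213, 'xyz': array([250.7294633 , 546.96075157, 848.22618529]), 'rotation': array([-0.29454016,  0.8913979 , -0.32810023,  0.10491005])}
top {'fx': 439.2200146645593, 'fy': 439.2200146645593, 'cx': 319.44464003601126, 'cy': 240.05632011822453, 'k1': -0.012859839713730144, 'xyz': array([ 455.82160305,   34.67247932, 1002.46900791]), 'rotation': array([ 0.70467591, -0.70404866,  0.06051693, -0.06391444])}
{'clock': 0.1, 'joints': array([-8.81417425e-01,  3.85534018e-01,  6.76571243e-03, -4.37634870e-04,
       -1.19400276e+00, -2.58606216e-01]), 'joint_vel': array([ 0.00045728, -0.00134286,  0.00243025,  0.00281501,  0.00095359,
       -0.00060152]), 'joint_efforts': array([-2.53028538e-04, -3.93318272e+01,  1.88929653e+01,  4.19802457e+00,
       -2.61313777e-03, -7.41874231e-06]), 'position': array([ 260.81121775, -567.46661003,  255.29897577]), 'ee_rot': array([-2.13645903e-01,  9.76910647e-01,  9.71349664e-04, -2.69712446e-04]), 'contact_force': array([-0.43133043, -0.47776186, -0.14937656]), 'wrist_torque': array([-0.0663608 ,  0.03316547,  0.0034479 ]), 'grasp_force': 0.0, 'gripper_width': 85.7105802386755}
```

View pics/top0.png

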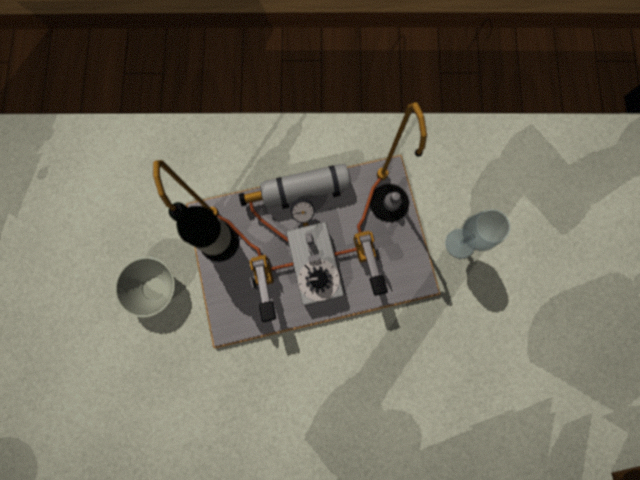

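View pics/side0.png

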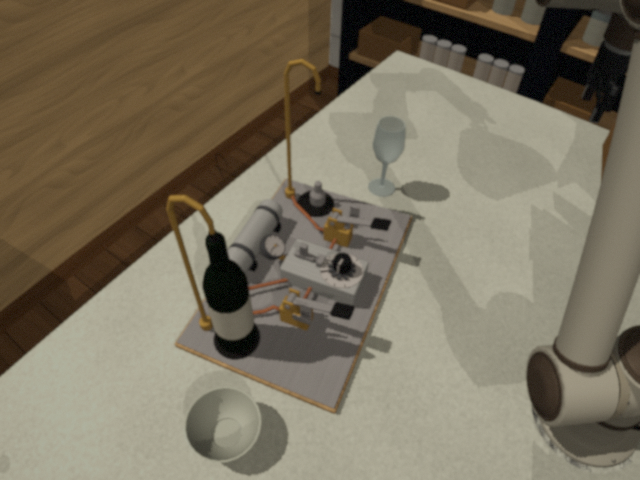

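The bottle stands on the left: at about (205,230) in the top picture and (230,300) in the side one. The knob is at (319,279) top and (343,264) side. The plinth corners are near (215,347), (440,294) and (403,155) in the top picture. Next I'll fit the station pose.

```bash
cat > h.py <<'E'
import numpy as np, cv2
from scipy.spatial.transform import Rotation as R
from scipy.optimize import least_squares
def proj(d,P):
    P=np.atleast_2d(P).astype(float)
    c=R.from_quat(d["rotation"]).inv().apply(P-d["xyz"]); s=c[:,:2]/c[:,2:]
    s=s*(1+d["k1"]*(s**2).sum(1,keepdims=True))
    return s*[d["fx"],d["fy"]]+[d["cx"],d["cy"]]
def world(p,S):  # p=x,y,z,yaw ; station pts
    return R.from_euler('z',p[3]).apply(np.atleast_2d(S))+p[:3]
def ray(d,uv):
    K=np.array([[d["fx"],0,d["cx"]],[0,d["fy"],d["cy"]],[0,0,1]])
    s=cv2.undistortPoints(np.array([[uv]],float),K,np.array([d["k1"],0,0,0]))[0,0]
    return R.from_quat(d["rotation"]).apply([*s,1])
def tri(obs): # [(d,uv)]
    A=0;b=0
    for d,uv in obs:
        v=ray(d,uv);v/=np.linalg.norm(v);M=np.eye(3)-np.outer(v,v);A=A+M;b=b+M@d["xyz"]
    return np.linalg.solve(A,b)
E
cat > fit.py <<'E'
from h import *
from bench import arm
T,S=arm.get_image("top"),arm.get_image("side")
pts=[(T,(215,347),(-170,260,18)),(T,(440,294),(-170,-260,18)),(T,(403,155),(170,-260,18)),
(S,(335,410),(-170,260,18)),(S,(413,213),(-170,-260,18)),(S,(178,345),(170,260,18)),
(T,(319.5,279),(-80,0,106)),(S,(343,263),(-80,0,106)),
(T,(267,312),(-125,115,115)),(T,(378,285),(-125,-115,115)),(S,(343,311),(-125,115,115)),(S,(381,224),(-125,-115,115))]
def f(p): return np.concatenate([(proj(d,world(p,s))[0]-uv) for d,uv,s in pts])
r=least_squares(f,[450,30,0,.2],loss='soft_l1')
print(r.x.round(3),f(r.x).reshape(-1,2).round(1).tolist())
print("knob tri",tri([(T,(319.5,279)),(S,(343,263))]).round(1),"Lpad tri",tri([(T,(267,312)),(S,(343,311))]).round(1))
np.save("p.npy",r.x)
def crop(d,x0,y0,w,h,k,name,marks):
    im=cv2.resize(d["image"][y0:y0+h,x0:x0+w,::-1],None,fx=k,fy=k,interpolation=cv2.INTER_CUBIC)
    im=cv2.convertScaleAbs(im,alpha=1.4,beta=15)
    for m in marks:
        u=((proj(d,world(r.x,m))[0]+.5-[x0,y0])*k).astype(int); cv2.circle(im,tuple(u.tolist()),3,(0,0,255),1)
    return im
mk=[(sx*170,sy*260,18) for sx in(-1,1) for sy in(-1,1)]+[(-80,0,106),(-125,115,115),(-125,-115,115),(-20,115,85),(-20,-115,85)]
mk+=[(-80+44*np.cos(a),44*np.sin(a),70) for a in [np.radians(30)]]
cv2.imwrite("pics/c1.png",np.hstack([crop(T,190,150,260,210,1.5,"",mk),crop(S,170,170,260,210,1.5,"",mk)]))
cv2.imwrite("pics/c2.png",np.hstack([crop(T,280,220,70,90,5.5,"",mk[4:]),crop(S,280,230,70,90,5.5,"",mk[4:])]))
E
python3 fit.py
```

```text
[ 6.15302e+02  5.70210e+01 -1.09750e+01  2.32000e-01] [[-0.4, 1.2], [1.3, 0.1], [-1.0, -0.5], [-0.2, 1.5], [-1.0, 3.4], [-3.8, -1.6], [0.1, -0.9], [-0.9, -2.4], [2.3, 0.4], [1.6, 1.3], [0.3, 0.2], [0.4, 1.0]]
knob tri [535.6  38.7  88.8] Lpad tri [467.1 143.8 110. ]
```

View pics/c1.png

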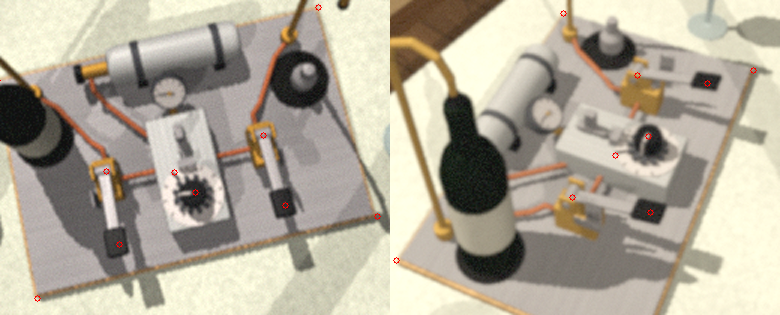

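View pics/c2.png

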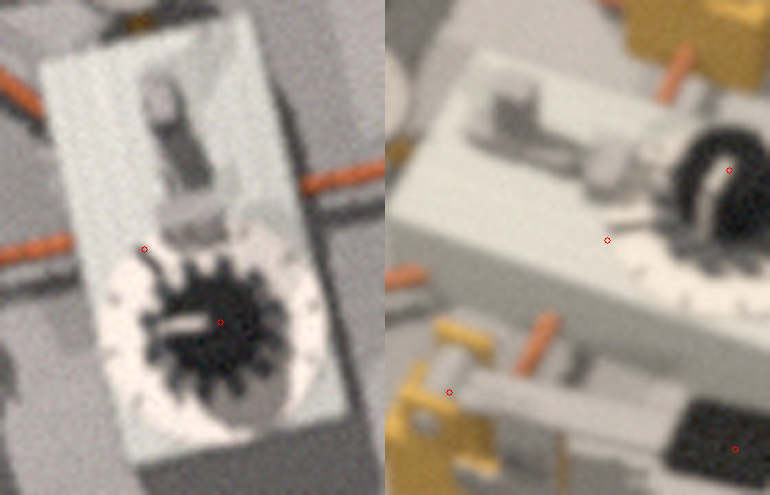

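The crops show the pointer line pointing image-left from about (318,279) in the top view, with the long mark up-left of it. The bolt tab top is at about (309,235) in the top view and (304,248) in the side view. The fit's height of -11 is wrong, so I'll re-pick points and triangulate each one.

```bash
cat > fit2.py <<'E'
from h import *
from bench import arm
T,S=arm.get_image("top"),arm.get_image("side")
prs={"knob":((317.9,278.3),(342.3,260.4),(-80,0,106)),"tab":((308.7,235.5),(303.6,248.2),None),
"Lp":((267.8,311.3),(342.7,310.2),(-125,115,115)),"Rp":((378,284.6),(381.3,224.2),(-125,-115,115)),
"FL":((214.7,347.5),(335.5,410),(-170,260,18)),"FR":((440,294),(412,216.7),(-170,-260,18))}
for k,(a,b,_) in prs.items():
    X=tri([(T,a),(S,b)]); print(k,X.round(1),(proj(T,X)[0]-a).round(1),(proj(S,X)[0]-b).round(1))
pts=[(d,uv,s) for a,b,s in prs.values() if s for d,uv in((T,a),(S,b))]+[(T,(402.5,155),(170,-260,18))]
for z in (None,0):
    def f(q):
        p=q if z is None else [q[0],q[1],z,q[2]]
        return np.concatenate([(proj(d,world(p,s))[0]-uv) for d,uv,s in pts])
    r=least_squares(f,[615,57,0,.23] if z is None else [615,57,.23],loss='soft_l1')
    print(r.x.round(3),f(r.x).reshape(-1,2).round(1).tolist())
p=np.array([r.x[0],r.x[1],0,r.x[2]]);np.save("p.npy",p)
mk=[(-80,0,106),(-125,115,115),(-125,-115,115)]
mk+=[(-80+r*np.cos(a),r*np.sin(a),h) for r,h in((18,106),(44,70)) for a in np.radians(range(0,360,15))]
mk+=[(-80+44*np.cos(np.radians(30)),44*np.sin(np.radians(30)),70.)]
mk+=[(sx*170,sy*260,z) for sx in(-1,1) for sy in(-1,1) for z in (0,18)]
mk+=[(-125+sx*20,s*115+sy*15,115+sx*4.5) for s in (-1,1) for sx in(-1,1) for sy in(-1,1)]
out=[]
for d,o in((T,(200,210)),(S,(270,190))):
  for k,w,h,oo in((5,78,90,(280,225) if d is T else (300,225)),):
    im=cv2.convertScaleAbs(cv2.resize(d["image"][oo[1]:oo[1]+h,oo[0]:oo[0]+w,::-1],None,fx=k,fy=k,interpolation=cv2.INTER_CUBIC),alpha=1.5,beta=20)
    for m in mk:
        u=((proj(d,world(p,m))[0]+.5-oo)*k).astype(int); cv2.circle(im,tuple(u.tolist()),2,(0,0,255),-1)
    out.append(im)
cv2.imwrite("pics/c3.png",np.hstack(out))
# pointer angle: line from cap centre to rim in top image
for a,b in (((317.9,278.6),(309,279.1)),):
    def g(uv): v=ray(T,uv); return T["xyz"]+v*(106-T["xyz"][2])/v[2]
    w=g(b)-g(a); print("pointer station deg",np.degrees(np.arctan2(w[1],w[0])-p[3]), np.linalg.norm(w))
E
python3 fit2.py
```

```text
knob [536.   41.9 100.4] [0.1 0.3] [-0.3 -0.1]
tab [623.1  60.   94.3] [0.8 1.9] [-2.1 -0.6]
Lp [468.6 142.3 109.4] [0.2 0.4] [-0.5 -0.1]
Rp [521.4 -80.5 109.1] [0.4 0.9] [-0.9 -0.2]
FL [390.9 269.6  11. ] [0.2 0.4] [-0.5 -0.1]
FR [ 509.  -231.7    9.5] [0.1 0.3] [-0.3 -0.1]
[ 6.15874e+02  5.78720e+01 -8.75500e+00  2.29000e-01] [[1.2, -0.5], [-0.6, -0.3], [0.8, 0.7], [-0.0, 0.6], [1.2, 1.5], [-0.1, 0.4], [-0.9, 0.2], [-1.6, 1.3], [1.1, 0.1], [-0.0, -0.6], [-0.5, -0.9]]
[6.14794e+02 6.02050e+01 2.29000e-01] [[0.1, -0.4], [-0.6, -2.0], [-0.9, 1.2], [0.0, -0.7], [0.6, 1.7], [0.2, -1.5], [-3.0, 1.0], [-1.6, 1.0], [1.1, 0.4], [0.5, -2.3], [-0.8, -1.8]]
pointer station deg 80.12793218168 18.19589055758415
```

View pics/c3.png

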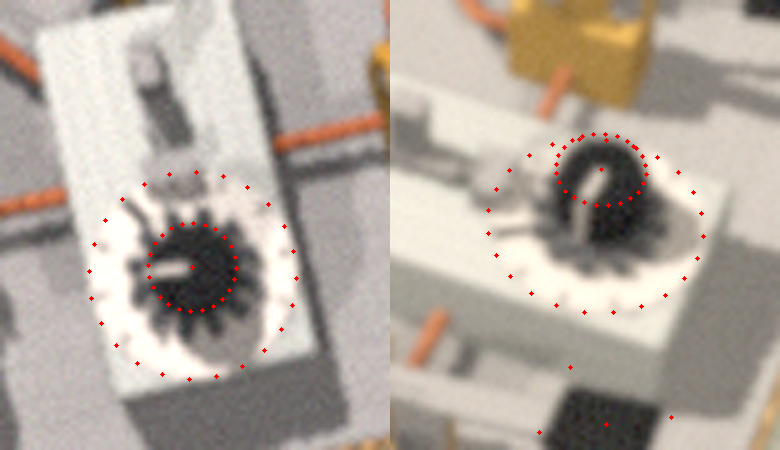

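```bash
cat > go.py <<'E'
import sys
from h import *
from bench import arm
# usage: go.py x y z [worldYawOfToolY_deg]: remaining shift in tool axes (mm) and turn (deg) to straight-down pose
s=arm.read_state(); q=R.from_quat(s["ee_rot"]); t=np.array(list(map(float,sys.argv[1:4])))
print("at",s["clock"],s["position"].round(1),"toolY",np.degrees(np.arctan2(*q.apply([0,1,0])[[1,0]])).round(2))
print("shift mm",q.inv().apply(t-s["position"]).round(1))
if len(sys.argv)>4:
    a=np.radians(float(sys.argv[4])); y=np.array([np.cos(a),np.sin(a),0]); z=np.array([0,0,-1.]); x=np.cross(y,z)
    g=R.from_matrix(np.stack([x,y,z],1)); print("turn deg",np.degrees((q.inv()*g).as_rotvec()).round(2),"shift in goal axes",g.inv().apply(t-s["position"]).round(1))
print("j",s["joints"].round(2),"F",s["contact_force"].round(1),"w",round(s["gripper_width"],1),round(s["grasp_force"],1))
E
python3 -m pendant '[[-0.026,0.033,0,0,0,0,0.085],[-0.026,0.033,0,0,0,0,0.085],[-0.026,0.033,0,0,0,0,0.085],[-0.026,0.033,0,0,0,0,0.085],[-0.026,0.033,0,0,0,0,0.085],[-0.026,0.033,0,0,0,0,0.085],[-0.026,0.033,0,0,0,0,0.085],[-0.026,0.033,0,0,0,0,0.085],[-0.026,0.033,0,0,0,0,0.085],[-0.026,0.033,0,0,0,0,0.085],[-0.026,0.033,0,0,0,0,0.085],[-0.026,0.033,0,0,0,0,0.085]]'
python3 go.py 536.9 42 200 128.1
```

```text
clock: 1.5
position: [379.1, -76.1, 256.7]
ee_rot: [-0.214, 0.977, -0.0, 0.001]
contact_force: [0.9, 0.3, -0.7]
gripper_width: 85.0
grasp_force: 0.0
at 1.5 [379.1 -76.1 256.7] toolY 114.69
shift mm [-192.6   41.4   56.9]
turn deg [ -0.03   0.07 -13.41] shift in goal axes [-197.    -4.4   56.7]
j [ 0.23 -0.04 -0.52  0.   -1.09 -1.37] F [ 0.9  0.3 -0.7] w 85.0 0.0
```

```bash
python3 -m pendant '[[0,0,0,0,0,-6.7,0.085],[0,0,0,0,0,-6.7,0.085],[-0.039,-0.001,0.012,0,0,0,0.085],[-0.039,-0.001,0.011,0,0,0,0.085],[-0.039,-0.001,0.011,0,0,0,0.085],[-0.040,-0.001,0.011,0,0,0,0.085],[-0.040,0,0.011,0,0,0,0.085],[0,0,0,0,0,0,0.085]]'
python3 go.py 536.9 42 110 128.1
python3 - <<'E'
from h import *
from bench import arm
out=[]
for n,(x,y) in(("top",(240,200)),("side",(260,160))):
    d=arm.get_image(n); s=arm.read_state(); q=R.from_quat(s["ee_rot"])
    im=cv2.resize(d["image"][y:y+150,x:x+130,::-1],None,fx=3,fy=3,interpolation=cv2.INTER_CUBIC); im=cv2.convertScaleAbs(im,alpha=1.5,beta=20)
    # fingertip centres: open, tips 12 mm ahead of TCP, +-50 mm
    for m in ((0,43,12),(0,-43,12),(0,57,12),(0,-57,12)):
        u=((proj(d,q.apply(m)+s["position"])[0]+.5-[x,y])*3).astype(int); cv2.circle(im,tuple(u.tolist()),3,(0,0,255),1)
    out.append(im)
cv2.imwrite("pics/c4.png",np.hstack(out))
E
```

```text
clock: 2.3
position: [539.2, 42.9, 197.9]
ee_rot: [-0.327, 0.945, -0.0, -0.001]
contact_force: [-0.9, -0.2, -0.1]
gripper_width: 84.6
grasp_force: 0.0
at 2.3 [539.2  42.9 197.9] toolY 128.21
shift mm [ 2.2  0.7 87.9]
turn deg [ 0.02 -0.12  0.11] shift in goal axes [ 2.4  0.7 87.9]
j [ 0.38  0.29 -0.28  0.   -0.99 -1.28] F [-0.9 -0.2 -0.1] w 84.6 0.0
```

View pics/c4.png

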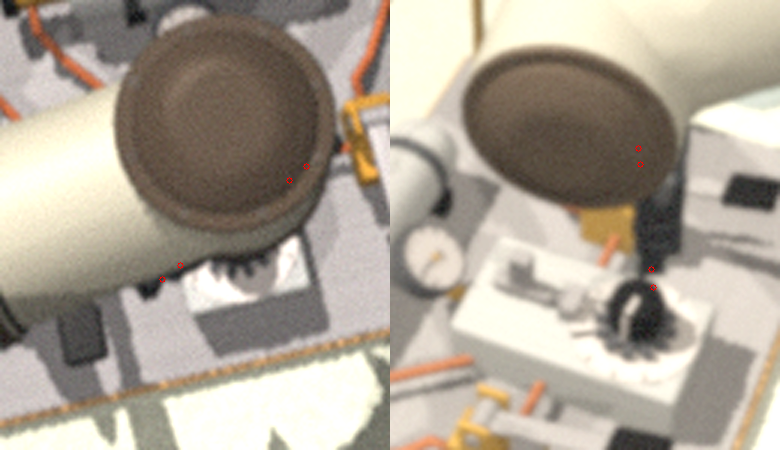

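The top view is blocked by the wrist. The side view shows the finger tip near (655,272) in the crop, over the knob and where the projection expects it. I'll descend and grip.

```bash
python3 -m pendant '[[0.002,0.001,0.030,0,0,0,0.085],[0,0,0.030,0,0,0,0.085],[0,0,0.026,0,0,0,0.085],[0,0,0.003,0,0,0,0.085],[0,0,0,0,0,0,0.085]]'
python3 go.py 536.9 42 107 128.1
python3 -m pendant '[[0,0,0,0,0,0,0.06],[0,0,0,0,0,0,0.045],[0,0,0,0,0,0,0.03],[0,0,0,0,0,0,0.03],[0,0,0,0,0,0,0.03]]'
python3 go.py 536.9 42 107 128.1
```

```text
clock: 2.9
position: [534.1, 39.6, 112.0]
ee_rot: [-0.326, 0.945, -0.0, -0.0]
contact_force: [-0.1, -0.2, 0.2]
gripper_width: 84.9
grasp_force: 0.0
at 2.9 [534.1  39.6 112. ] toolY 128.07
shift mm [-3.7  0.2  5. ]
turn deg [-0.02 -0.01 -0.03] shift in goal axes [-3.7  0.2  5. ]
j [ 0.38  0.39 -0.4   0.   -0.78 -1.28] F [-0.1 -0.2  0.2] w 84.9 0.0
clock: 3.4
position: [534.1, 41.3, 112.8]
ee_rot: [-0.326, 0.945, 0.001, 0.0]
contact_force: [-5.6, 6.6, 7.5]
gripper_width: 34.2
grasp_force: 59.3
at 3.4 [534.1  41.3 112.8] toolY 128.09
shift mm [-2.6 -1.1  5.8]
turn deg [ 0.06  0.07 -0.01] shift in goal axes [-2.6 -1.1  5.8]
j [ 0.38  0.39 -0.4  -0.   -0.78 -1.28] F [-5.6  6.6  7.5] w 34.2 59.3
```

```bash
python3 -m pendant '[[-0.0015,0.001,-0.001,0,0,0,0.03],[0,0,0,0,0,5,0.03],[0,0,0,0,0,7.5,0.03],[0,0,0,0,0,7.5,0.03],[0,0,0,0,0,7.5,0.03],[0,0,0,0,0,7.5,0.03],[0,0,0,0,0,7.5,0.03],[0,0,0,0,0,5,0.03],[0,0,0,0,0,2.5,0.03],[0,0,0,0,0,0,0.03],[0,0,0,0,0,0,0.03]]'
python3 go.py 536.9 42 107 78.1
```

```text
clock: 4.5
position: [533.9, 42.3, 112.8]
ee_rot: [0.104, 0.995, 0.0, -0.001]
contact_force: [-5.8, 3.8, 5.2]
gripper_width: 33.8
grasp_force: 60.3
at 4.5 [533.9  42.3 112.8] toolY 78.07
shift mm [-3.   0.3  5.8]
turn deg [-0.01 -0.12 -0.03] shift in goal axes [-3.   0.3  5.8]
j [ 0.38  0.39 -0.4  -0.   -0.79 -2.16] F [-5.8  3.8  5.2] w 33.8 60.3
```

```bash
python3 -m pendant '[[0,0,0,0,0,0,0.06],[0,0,0,0,0,0,0.085],[0,0,0,0,0,0,0.085],[0,0,-0.02,0,0,0,0.085],[0,0,-0.04,0,0,0,0.085],[0.04,0,-0.04,0,0,0,0.085],[0.04,0,-0.02,0,0,0,0.085],[0.04,0,0,0,0,0,0.085],[0.02,0,0,0,0,0,0.085],[0,0,0,0,0,0,0.085]]'
python3 - <<'E'
from h import *
from bench import arm
p=np.load("p.npy"); out=[]
for n,(x,y),z in(("top",(280,215),106),("side",(290,210),106)):
    d=arm.get_image(n)
    im=cv2.resize(d["image"][y:y+80,x:x+78,::-1],None,fx=5,fy=5,interpolation=cv2.INTER_CUBIC); im=cv2.convertScaleAbs(im,alpha=1.5,beta=20)
    for a in (20,30,40):
      for r,h in ((24,106),(44,70)):
        u=((proj(d,world(p,(-80+r*np.cos(np.radians(a)),r*np.sin(np.radians(a)),h)))[0]+.5-[x,y])*5).astype(int); cv2.circle(im,tuple(u.tolist()),2,(0,0,255),-1)
    out.append(im)
cv2.imwrite("pics/c5.png",np.hstack(out))
E
```

```text
clock: 5.5
position: [400.6, 69.6, 228.3]
ee_rot: [0.103, 0.995, 0.001, 0.0]
contact_force: [0.4, 0.4, -0.2]
gripper_width: 85.0
grasp_force: 0.0
```

View pics/c5.png

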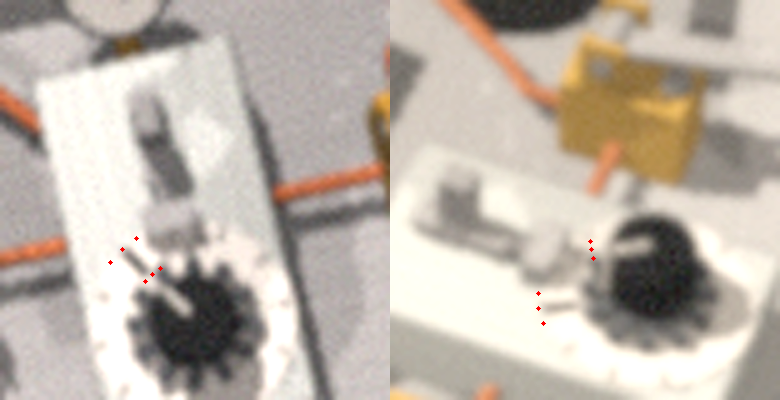

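The pointer line, (190,311) to (152,279) in the crop, now lies almost along the long mark at (125,248). I'll measure the angle and find the bolt tab.

```bash
python3 - <<'E'
from h import *
from bench import arm
p=np.load("p.npy"); ims=[arm.get_image("top") for _ in range(4)]; T=ims[0]
g=np.mean([i["image"].mean(2) for i in ims],0).astype(np.float32)
def at(r,a,h):
    P=world(p,np.stack([-80+r*np.cos(a),r*np.sin(a),np.full_like(a,h)],1)); u=proj(T,P).astype(np.float32)
    return cv2.remap(g,u[:,:1],u[:,1:],cv2.INTER_LINEAR)[:,0]
A=np.radians(np.arange(-10,80,1.))
for nm,rs,h,sg in(("line",(9,11,13,15),106,1),("mark",(34,36,38,40),70,-1)):
    for r in rs:
        v=sg*at(r,A,h); w=np.clip(v-np.percentile(v,60),0,None); k=abs(A-A[v.argmax()])<.35; w=w*k
        print(nm,r,"peak",np.degrees(A[v.argmax()]),"centroid",np.degrees((w*A).sum()/w.sum()).round(1))
def gz(uv,z): v=ray(T,uv); return T["xyz"]+v*(z-T["xyz"][2])/v[2]
c=R.from_euler('z',-p[3])
for uv in ((145/5+280-.4,100/5+215-.4),(190/5+280-.4,311/5+215-.4)): print(c.apply(gz(uv,107)-p[:3]).round(1))
# tab profile along station x at y=0,h=109 and y profile
for y in(-3,0,3):
    X=np.arange(-30.,40,2); u=proj(T,world(p,np.stack([X,np.full_like(X,y),np.full_like(X,109)],1))).astype(np.float32)
    print(list(zip(X.astype(int),cv2.remap(g,u[:,:1],u[:,1:],cv2.INTER_LINEAR)[:,0].astype(int))))
S=arm.get_image("side")
print("tab side proj x=0,10:",proj(S,world(p,[(0,0,109),(10,0,109)])).round(1), "top",proj(T,world(p,[(0,0,109),(10,0,109)])).round(1))
E
python3 go.py 620 60 180 103.1
```

```text
line 9 peak 29.999999999999996 centroid 30.9
line 11 peak 29.999999999999996 centroid 31.6
line 13 peak 31.0 centroid 31.7
line 15 peak 32.0 centroid 31.3
mark 34 peak -10.0 centroid -0.6
mark 36 peak 1.0 centroid 1.1
mark 38 peak 0.0 centroid 1.8
mark 40 peak 0.0 centroid 2.1
[ 12.   -1.3 107. ]
[-77.7   0.2 107. ]
[(np.int64(-30), np.int64(77)), (np.int64(-28), np.int64(64)), (np.int64(-26), np.int64(61)), (np.int64(-24), np.int64(56)), (np.int64(-22), np.int64(57)), (np.int64(-20), np.int64(59)), (np.int64(-18), np.int64(59)), (np.int64(-16), np.int64(60)), (np.int64(-14), np.int64(60)), (np.int64(-12), np.int64(59)), (np.int64(-10), np.int64(54)), (np.int64(-8), np.int64(46)), (np.int64(-6), np.int64(42)), (np.int64(-4), np.int64(54)), (np.int64(-2), np.int64(75)), (np.int64(0), np.int64(89)), (np.int64(2), np.int64(95)), (np.int64(4), np.int64(96)), (np.int64(6), np.int64(98)), (np.int64(8), np.int64(99)), (np.int64(10), np.int64(99)), (np.int64(12), np.int64(105)), (np.int64(14), np.int64(114)), (np.int64(16), np.int64(124)), (np.int64(18), np.int64(132)), (np.int64(20), np.int
[... 2033 characters left out ...]
p.int64(14), np.int64(119)), (np.int64(16), np.int64(130)), (np.int64(18), np.int64(139)), (np.int64(20), np.int64(148)), (np.int64(22), np.int64(153)), (np.int64(24), np.int64(154)), (np.int64(26), np.int64(153)), (np.int64(28), np.int64(139)), (np.int64(30), np.int64(108)), (np.int64(32), np.int64(68)), (np.int64(34), np.int64(41)), (np.int64(36), np.int64(37)), (np.int64(38), np.int64(43))]
tab side proj x=0,10: [[304.7 245. ]
 [300.2 243.4]] top [[309.2 240.1]
 [308.2 235.5]]
at 5.85 [403.4  69.7 227.3] toolY 78.03
shift mm [-214.    35.4   47.2]
turn deg [ -0.03  -0.03 -25.07] shift in goal axes [-208.8  -58.6   47.3]
j [ 0.57  0.04 -0.53  0.   -1.01 -2.35] F [-0.6  0.1 -0.2] w 85.1 0.0
```

```bash
python3 -m pendant '[[0,0,0,0,0,-8.4,0.085],[0,0,0,0,0,-8.4,0.085],[0,0,0,0,0,-8.3,0.085],[-0.035,-0.0098,0.008,0,0,0,0.085],[-0.035,-0.0098,0.008,0,0,0,0.085],[-0.035,-0.0098,0.008,0,0,0,0.085],[-0.035,-0.0098,0.008,0,0,0,0.085],[-0.035,-0.0098,0.008,0,0,0,0.085],[-0.034,-0.0098,0.008,0,0,0,0.085],[0,0,0,0,0,0,0.085],[0,0,0,0,0,0,0.085]]'
python3 go.py 619.7 61.3 111 103.1
```

```text
clock: 6.95
position: [619.7, 59.6, 177.8]
ee_rot: [-0.114, 0.993, -0.0, -0.002]
contact_force: [-1.0, 0.2, 0.1]
gripper_width: 84.7
grasp_force: 0.0
at 6.95 [619.7  59.6 177.8] toolY 103.11
shift mm [-0.6  1.7 66.8]
turn deg [-0.01 -0.19  0.01] shift in goal axes [-0.4  1.6 66.8]
j [ 0.36  0.44 -0.1  -0.   -1.02 -1.7 ] F [-1.   0.2  0.1] w 84.7 0.0
```

```bash
python3 -m pendant '[[0,0.001,0.030,0,0,0,0.085],[0,0,0.027,0,0,0,0.085],[0,0,0.010,0,0,0,0.085],[0,0,0,0,0,0,0.06],[0,0,0,0,0,0,0.04],[0,0,0,0,0,0,0.02],[0,0,0,0,0,0,0.006],[0,0,0,0,0,0,0.006],[0,0,0,0,0,0,0.006],[0,0,0,0,0,0,0.006]]'
python3 go.py 619.7 61.3 111 103.1
```

```text
clock: 7.95
position: [619.8, 62.1, 113.9]
ee_rot: [-0.115, 0.993, 0.0, 0.001]
contact_force: [-2.6, 5.4, 5.5]
gripper_width: 10.2
grasp_force: 61.9
at 7.95 [619.8  62.1 113.9] toolY 103.22
shift mm [ 0.3 -0.8  2.9]
turn deg [0.04 0.13 0.12] shift in goal axes [ 0.3 -0.8  2.9]
j [ 0.36  0.51 -0.18 -0.   -0.88 -1.7 ] F [-2.6  5.4  5.5] w 10.2 61.9
```

```bash
python3 -m pendant '[[0,0.001,-0.001,0,0,0,0.006],[0.003,0,0,0,0,0,0.006],[0.003,0,0,0,0,0,0.006],[0.003,0,0,0,0,0,0.006],[0.003,0,0,0,0,0,0.006],[0,0,0,0,0,0,0.006]]'
python3 -m pendant '[[0.0015,0,0,0,0,0,0.006],[0.0015,0,0,0,0,0,0.006],[0.0015,0,0,0,0,0,0.006],[0,0,0,0,0,0,0.006]]'
python3 go.py 619.7 61.3 111 103.1
```

```text
clock: 8.55
position: [606.9, 59.2, 113.9]
ee_rot: [-0.115, 0.993, -0.0, -0.0]
contact_force: [-0.5, 1.9, 2.7]
gripper_width: 10.7
grasp_force: 61.5
clock: 8.95
position: [602.9, 58.3, 113.9]
ee_rot: [-0.115, 0.993, -0.0, 0.0]
contact_force: [0.1, 1.2, 3.5]
gripper_width: 10.4
grasp_force: 61.6
at 8.95 [602.9  58.3 113.9] toolY 103.18
shift mm [-17.   -0.9   2.9]
turn deg [-0.01  0.    0.08] shift in goal axes [-17.   -0.8   2.9]
j [ 0.36  0.48 -0.22  0.   -0.86 -1.7 ] F [0.1 1.2 3.5] w 10.4 61.6
```

```bash
python3 -m pendant '[[0.0015,0,0,0,0,0,0.006],[0.001,0,0,0,0,0,0.006],[0,0,0,0,0,0,0.006]]'
python3 go.py 619.7 61.3 111 103.1
```

```text
clock: 9.25
position: [600.8, 57.8, 113.9]
ee_rot: [-0.115, 0.993, -0.0, 0.0]
contact_force: [0.8, 0.3, 4.6]
gripper_width: 10.9
grasp_force: 61.7
at 9.25 [600.8  57.8 113.9] toolY 103.19
shift mm [-19.2  -0.9   2.9]
turn deg [-0.01  0.04  0.09] shift in goal axes [-19.2  -0.9   2.9]
j [ 0.36  0.48 -0.23  0.   -0.86 -1.7 ] F [0.8 0.3 4.6] w 10.9 61.7
```

```bash
python3 -m pendant '[[0.001,0,0,0,0,0,0.006],[0.001,0,0,0,0,0,0.006],[0.001,0,0,0,0,0,0.006],[0,0,0,0,0,0,0.006]]'
python3 go.py 619.7 61.3 111 103.1
```

```text
clock: 9.65
position: [600.5, 57.7, 113.9]
ee_rot: [-0.115, 0.993, 0.0, 0.003]
contact_force: [9.0, -0.4, -0.9]
gripper_width: 10.2
grasp_force: 60.9
at 9.65 [600.5  57.7 113.9] toolY 103.22
shift mm [-19.5  -0.9   3.1]
turn deg [-0.01  0.4   0.12] shift in goal axes [-19.5  -0.9   2.9]
j [ 0.36  0.48 -0.23  0.   -0.85 -1.71] F [ 9.  -0.4 -0.9] w 10.2 60.9
```

```bash
python3 -m pendant '[[0.001,0,0,0,0,0,0.006],[0.001,0,0,0,0,0,0.006],[0,0,0,0,0,0,0.006]]'
python3 go.py 619.7 61.3 111 103.1
python3 -m pendant '[[-0.004,0,0,0,0,0,0.006],[0,0,0,0,0,0,0.03],[0,0,0,0,0,0,0.06],[0,0,0,0,0,0,0.085],[0,0,0,0,0,0,0.085],[0,0,-0.03,0,0,0,0.085],[0,0,-0.05,0,0,0,0.085],[0,0,-0.04,0,0,0,0.085],[0.04,0,0,0,0,0,0.05],[0.05,0,0,0,0,0,0.02],[0.05,0,0,0,0,0,0],[0.05,0,0,0,0,0,0]]'
```

```text
clock: 9.95
position: [600.3, 57.7, 114.0]
ee_rot: [-0.115, 0.993, 0.001, 0.006]
contact_force: [13.5, 0.1, -6.0]
gripper_width: 10.5
grasp_force: 60.5
at 9.95 [600.3  57.7 114. ] toolY 103.24
shift mm [-19.7  -1.    3.2]
turn deg [-0.    0.64  0.14] shift in goal axes [-19.7  -0.9   3. ]
j [ 0.36  0.48 -0.24  0.   -0.85 -1.71] F [13.5  0.1 -6. ] w 10.5 60.5
clock: 11.15
position: [412.2, 13.5, 233.2]
ee_rot: [-0.115, 0.993, -0.0, -0.001]
contact_force: [-0.5, 1.1, 1.0]
gripper_width: 28.0
grasp_force: 0.0
```

```bash
python3 -m pendant '[[0,0,0,0,0,0,0]]'; python3 - <<'E'
from h import *
from bench import arm
p=np.load("p.npy"); out=[]
for n,(x,y),(w,h),k in(("top",(250,200),(100,130),3.9),("side",(280,190),(100,130),3.9)):
    d=arm.get_image(n)
    im=cv2.convertScaleAbs(cv2.resize(d["image"][y:y+h,x:x+w,::-1],None,fx=k,fy=k,interpolation=cv2.INTER_CUBIC),alpha=1.5,beta=20)
    u=((proj(d,world(p,(-122.3,115,115)))[0]+.5-[x,y])*k).astype(int); cv2.circle(im,tuple(u.tolist()),3,(0,0,255),1)
    out.append(im)
cv2.imwrite("pics/c6.png",np.hstack(out))
E
python3 go.py 467.9 144.1 160 103.1
```

```text
clock: 11.25
position: [407.4, 12.0, 232.6]
ee_rot: [-0.114, 0.993, 0.0, -0.003]
contact_force: [1.0, 0.5, -0.5]
gripper_width: 12.0
grasp_force: 0.0
at 11.35 [413.7  14.  234.3] toolY 103.21
shift mm [-82.4 114.3  74.5]
turn deg [0.01 0.1  0.11] shift in goal axes [-82.3 114.5  74.3]
j [ 0.43  0.04 -0.51  0.   -1.03 -1.77] F [0.3 0.4 0.6] w 0.0 0.0
```

View pics/c6.png

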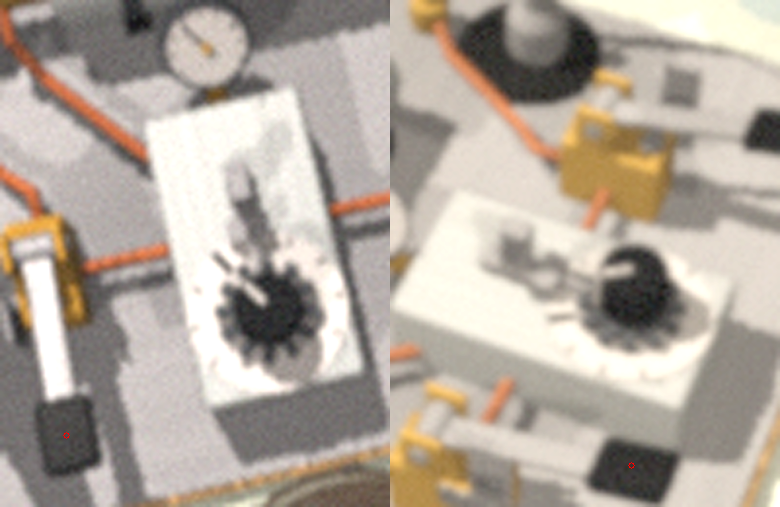

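The bolt tab (240,185 in the crop) has moved up to the guide, and the pointer stays on the long mark. The projected left-pad point sits on the pad centre at (67,436). Now above the left pad.

```bash
python3 -m pendant '[[-0.02,0.028,0,0,0,0,0],[-0.02,0.028,0.02,0,0,0,0],[-0.021,0.029,0.027,0,0,0,0],[-0.021,0.0295,0.027,0,0,0,0],[0,0,0,0,0,0,0],[0,0,0,0,0,0,0]]'
python3 go.py 467.9 144.1 143 103.1
```

```text
clock: 11.95
position: [469.1, 145.3, 158.4]
ee_rot: [-0.115, 0.993, -0.001, -0.001]
contact_force: [0.8, -0.9, -0.4]
gripper_width: -0.1
grasp_force: 0.0
at 11.95 [469.1 145.3 158.4] toolY 103.24
shift mm [ 1.4 -0.9 15.4]
turn deg [-0.07 -0.15  0.14] shift in goal axes [ 1.4 -0.9 15.4]
j [ 0.63  0.26 -0.45  0.   -0.86 -1.97] F [ 0.8 -0.9 -0.4] w -0.1 0.0
```

```bash
python3 -m pendant '[[0.001,-0.001,0.004,0,0,0,0],[0,0,0.004,0,0,0,0],[0,0,0.003,0,0,0,0],[0,0,0,0,0,0,0]]'; python3 -m pendant '[[0,0,0.002,0,0,0,0],[0,0,0,0,0,0,0]]';python3 -m pendant '[[0,0,0.002,0,0,0,0],[0,0,0,0,0,0,0]]';python3 -m pendant '[[0,0,0.002,0,0,0,0],[0,0,0,0,0,0,0]]'
```

```text
clock: 12.35
position: [467.4, 142.7, 148.8]
ee_rot: [-0.114, 0.993, 0.0, 0.0]
contact_force: [-0.0, -0.5, -0.1]
gripper_width: -0.0
grasp_force: 0.0
clock: 12.55
position: [467.5, 143.1, 146.7]
ee_rot: [-0.115, 0.993, 0.0, 0.0]
contact_force: [0.4, -0.1, -0.3]
gripper_width: 0.0
grasp_force: 0.0
clock: 12.75
position: [467.4, 143.2, 144.5]
ee_rot: [-0.115, 0.993, -0.0, -0.0]
contact_force: [-0.5, -0.1, -0.5]
gripper_width: -0.1
grasp_force: 0.0
clock: 12.95
position: [467.7, 143.4, 142.6]
ee_rot: [-0.115, 0.993, -0.0, 0.0]
contact_force: [0.3, 0.2, -0.1]
gripper_width: -0.2
grasp_force: 0.1
```

```bash
for i in 1 2; do :; done; python3 -m pendant '[[0,0,0.0015,0,0,0,0],[0,0,0,0,0,0,0]]' | grep -E 'pos|contact';python3 -m pendant '[[0,0,0.0015,0,0,0,0],[0,0,0,0,0,0,0]]'| grep -E 'pos|contact';python3 -m pendant '[[0,0,0.0015,0,0,0,0],[0,0,0,0,0,0,0]]'| grep -E 'pos|contact';python3 -m pendant '[[0,0,0.0015,0,0,0,0],[0,0,0,0,0,0,0]]'| grep -E 'pos|contact'
```

```text
position: [467.5, 143.3, 141.5]
contact_force: [-2.3, 0.7, 4.4]
position: [467.5, 143.2, 139.9]
contact_force: [-2.2, 0.5, 4.5]
position: [467.4, 143.2, 138.4]
contact_force: [-1.8, 0.5, 4.2]
position: [467.4, 143.2, 136.8]
contact_force: [-2.9, -0.9, 4.9]
```

```bash
python3 -m pendant '[[0,0,0.003,0,0,0,0],[0,0,0.003,0,0,0,0],[0,0,0.003,0,0,0,0],[0,0,0.003,0,0,0,0],[0,0,0.003,0,0,0,0],[0,0,0,0,0,0,0]]' | grep -E 'pos|contact';python3 -m pendant '[[0,0,0.0015,0,0,0,0],[0,0,0,0,0,0,0]]'| grep -E 'pos|contact';python3 -m pendant '[[0,0,0.0015,0,0,0,0],[0,0,0,0,0,0,0]]'| grep -E 'pos|contact'; python3 -m pendant '[[0,0,0.0015,0,0,0,0],[0,0,0,0,0,0,0],[0,0,0,0,0,0,0]]'| grep -E 'pos|contact'
python3 - <<'E'
from h import *
from bench import arm
p=np.load("p.npy"); out=[]
for n,(x,y),(w,h),k in(("top",(225,240),(85,100),4.6),("side",(270,250),(85,100),4.6)):
    d=arm.get_image(n)
    im=cv2.convertScaleAbs(cv2.resize(d["image"][y:y+h,x:x+w,::-1],None,fx=k,fy=k,interpolation=cv2.INTER_CUBIC),alpha=1.5,beta=20)
    for a,c in((0,(0,0,255)),(.225,(0,255,0)),(.45,(255,0,0))):
      for yy in(100,130):
       for e in(85,125):
        t=.225-a
        u=((proj(d,world(p,(-20-e*np.cos(t)+7*np.sin(t),yy,85+7*np.cos(t)+e*np.sin(t))))[0]+.5-[x,y])*k).astype(int); cv2.circle(im,tuple(u.tolist()),2,c,-1)
    out.append(im)
cv2.imwrite("pics/c7.png",np.hstack(out))
E
```

```text
position: [466.5, 142.8, 121.6]
contact_force: [-5.5, 1.0, 8.2]
position: [466.5, 142.7, 120.3]
contact_force: [-4.9, -0.5, 8.4]
position: [466.4, 142.7, 118.8]
contact_force: [-5.9, 0.0, 8.4]
position: [466.3, 142.7, 117.5]
contact_force: [-5.5, -0.2, 9.0]
```

View pics/c7.png

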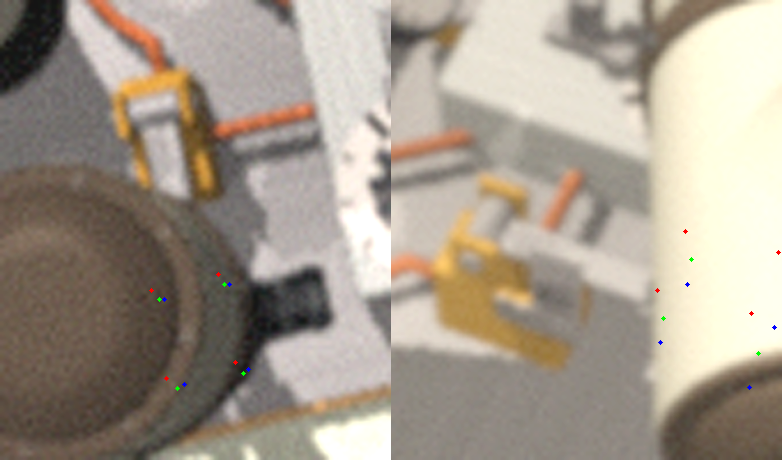

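Forces and heights agree with the half-way position: contact at tip height 117, now 9 N with the tip near 92.5. In the picture the wrist covers the pad, but the bar runs level. I'll make the last 0.6 mm and hand in.

```bash
python3 -m pendant '[[0,0,0.0006,0,0,0,0],[0,0,0,0,0,0,0],[0,0,0,0,0,0,0],[0,0,0,0,0,0,0]]'| grep -E 'clock|pos|contact'
python3 -c "
from bench import arm
print(arm.job_done())"
```

```text
clock: 15.55
position: [466.2, 142.7, 117.0]
contact_force: [-6.2, -0.8, 10.2]
the job is handed in; nothing more can be done
None
```

I handed in the job at 15.6 s: knob at the long mark, bolt home at its stop, and the fingers holding the left lever at about half-way. Half-way is judged from tip height and a push of about 10 N, as the wrist hid the pad from both cameras.

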